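# Kit the captive-nut bracket for brazing

## Robot

A 6-joint arm with a two-finger parallel gripper is mounted at the origin on a cart in front of the work surface, level with it; the furniture and walls round the work are solid. World frame = base frame: x ahead of the robot, y to its left, z up, the work surface at z = 0. Lengths are in m, angles in rad, forces in N, time in s.
With the tool pointing down it reaches from about 0.275 to 0.85 m from the base axis. Payload 19 kg.
Tool frame: the origin (TCP) lies midway between the tips of the shut fingers; the grasp point (between the pads) lies 19 mm behind it; z points along the fingers, y is the line along which they close (so a half turn about z gives the same grasp; the last joint's range is limited). The gripper opens to 85 mm and grips with 20 to 120 N. Pads are 22 mm wide; open, the fingers measure 114 mm over their backs; the gripper's body (76 mm by 85 mm) begins 54 mm behind the grasp point. The pads swing forward as they close: fully open they stand 13 mm farther back than shut.
Start: joints at [1.122, 0.15, 1.437, -0, 1.554, -0.134], TCP at [0.178, 0.547, 0.231] pointing down, gripper open.
Joint ranges: [-2.8, 2.8], [-0.68, 2.1], [0.12, 2.68], [-1.39, 4.53], [0.16, 2.79], [-2.81, 2.81]. Speed limits (rad/s): [1.89, 1.89, 2.22, 3.01, 3.01, 3.01].

## Interface

Orientations are given as a rotation vector (axis times angle).
In Python, from bench import r gives the robot as it stands.
- The arm moves only by the tool jog_arm, never from a script. Its argument "targets" is text: rows parted by semicolons, each of 7 numbers parted by spaces: the turn, a rotation vector about the tool's x, y, z in degrees, then the shift along the tool's x, y, z in mm, then the opening, from 0 (shut) to 1 (fully open). A call has 1 to 20 rows; each row shifts and turns the commanded pose from where the row before left it, along the tool's axes as they then stand; what a row does not reach is not made up. A row lasts 1/12 s, in which the tool goes at most 41.7 mm and 7.16 degrees, less where a joint would pass 70% of its speed; a pose out of reach is approached as far as the arm can. A call is refused whole if a number of a shift passes 41.7 or a number of a turn 7.16, either way. A call with a gripper value outside its range is refused whole. The fingers move at their own pace and stop on an object; "newtons" is the grip in N (left out, the last holds). Time passes only in rows, so rows that do not move let the fingers close. It gives the time, the measured TCP pose, the force, the opening and the grip force at its end, in the units of the state.
- r.read_state(): the state, without advancing time (a new reading comes with each control period).
- r.get_image(name): name is "side" or "top"; returns (picture, depth): 480x640x3 uint8, blue, green, red; 480x640 float32, m along the optical axis (not along the pixel's ray), 0 where there is no reading.
- r.camera_model(name): a dict with "fx", "fy", "cx", "cy" (pixels), "position" and "attitude" of the camera in the world. Camera axes: x right, y up, looking along -z (the intrinsics and any distortion apply to the point x, -y, -z); pixel columns grow to the right and rows downward; lengths in m; the calibration is good to about 2 mm. A picture is of the moment at which its call begins. camera_model takes no time and is no camera call.
- r.sign_off(): hands the job in; it is judged then, once.
Trained networks look in the newest picture that a camera, given by its name, has taken for a name from the list of things; names that differ only in an ending like _2 or _b are one class to them, and where a whole thing is asked for, a point or a joint stands for the part that bears it (a point fixed in the world has none). Each returns a list of dicts, best first, with "confidence" (0 to 1); they miss things now and then, are a little off and sometimes report something else, mostly with a low value. They report only what shows in the picture. A call takes as long as a camera call.
- r.search_frame(label, camera): "bbox" ([left, top, width, height] in pixels, round what is visible of it).
- r.landmark_of(label, camera): "position" ([column, row] in pixels: a listed point, or the origin of a listed thing).
The state is a dict: "time_s": time; "joint_positions": joint angles; "joint_velocities": joint speeds; "joint_torque": joint torques, N m; "eef_pos": TCP position; "tool_rot": TCP orientation; "wrist_force": force on the tool from outside, world axes, zero at the start; "moment": the same for the moment, N m; "grip_width": finger opening in m; "grasp_force": force on a finger pad.
Only numpy, scipy, OpenCV 4.12 (cv2) and the standard library are available. Lean on these libraries where they do the work, as an engineer would, in place of code of your own. Each camera call takes 0.05 s, during which the arm holds its last target. There are 200 camera calls.

## Task

Kit up the job tray with the parts of the captive-nut bracket before the hearth is lit: the bent bracket seated flat in its L-shaped recess, the bolt standing on its head in the pipe socket, the nut that fits this bolt (its hexagon is the size of the bolt's head) flat in the round recess, and the steel packing block flat in the rectangular recess. The two larger nuts belong to other jobs: leave them where they lie.

Things in the scene. Friction and masses are not known exactly. Their poses are not given: they have to be found in the camera images.
- bracket: Dark L-shaped bracket of bent flat bar lying on edge, 60 (x) by 111 (y) by 25 mm high. Origin: centre of that 60 x 111 outline, at the underside. The long limb runs along y at x = -30 to -23 mm (7 mm thick, up to y +56); the short limb runs from its -y end along +x (y -56 to -49 mm, x to +30). 0.14 kg; take it across the long limb.
- bolt: Hexagon-head bolt, 70 mm tall, standing on its head; head 28 mm over corners, 24 mm over flats, about 10 mm thick; round shank about 16 mm thick above it. Origin: centre of the underside of the head; z up along the shank.
- nut_small: Smallest of the three loose hexagon nuts, rusty, 28 mm over corners (along its x), 24 mm over flats (along its y), 13 mm high: the nut that fits the bolt. Origin: centre of its underside.
- nut_middle: Look-alike: bright hexagon nut, 35 mm over corners, 30 mm over flats, 16 mm high. Leave it. Origin: centre of its underside.
- nut_large: Look-alike: largest hexagon nut, 42 mm over corners, 36 mm over flats, 20 mm high. Leave it. Origin: centre of its underside.
- block: Ground steel packing block, 32 (x) by 50 (y) by 25 mm high, about 0.3 kg. Origin: centre of its underside.
- bracket_bay: Wooden insert 90 (x) by 142 (y) by 10 mm in the tray, floor lined black, with an L-shaped recess 6 mm deep, 78 by 130 mm about the origin; arms 27 mm wide, the long one at the -x side, the short one at the -y side. The seated bracket's origin and axes are the insert's, 4 mm higher. A flux pot, 63 mm wide, 58 high, is 124 mm to its -y. Origin: centre of its underside, 3 mm up.
- bolt_bay: Wooden insert 62 (x) by 80 (y) by 10 mm, floor lined black, with an upright piece of steel pipe in the middle: the bolt's socket, bore 44 mm, its rim 34 mm and its floor 4 mm above the origin, axis through the origin. The three small inserts lie in a row, 82 mm apart, in any order. Fixed in the grey job tray; origin: centre of its underside, 3 mm above the hearth.
- nut_bay: Wooden insert 62 (x) by 80 (y) by 10 mm, floor lined black, with a round recess 46 mm across and 6 mm deep about the origin (floor 4 mm above the origin). Fixed in the grey job tray; origin: centre of its underside, 3 mm above the hearth. (The torch parked at the hearth's left edge, x 0.51 to 0.67, y 0.37 to 0.46 m, is 0.38 m high and solid.)
- block_bay: Wooden insert 62 (x) by 80 (y) by 10 mm, floor lined black, with a rectangular recess 50 (x) by 68 (y) mm, 6 mm deep, about the origin (floor 4 mm above the origin). Fixed in the grey job tray; origin: centre of its underside, 3 mm above the hearth. (A solid fume hood overhangs the back: x over 0.64, y -0.41 to 0.04, from z 0.30 m up.)

How it is judged:
By the outcome, as a careful person would: the job done as asked, in the order asked, and still so for the second after the job is handed in, with the robot touching nothing.
It also fails if it takes over 102 s, if anything falls off the work surface, if the arm or the gripper's body presses on something with over 40 N, if the wrist force passes 120 N, or if a joint passes its speed limit or range.

## Working session

There is one attempt and no reset: what is moved stays moved. The work goes in short steps, Python scripts to look and compute and a tool call to move; the robot and the scene stay as the last step left them, time stands still between calls to the robot, and variables do not carry over. Pictures are saved under pics/ and viewed, at most 14 in all, crops included, and the job is handed in when it is done.

Besides the shell and the picture viewer there is one more tool, called after "Call:" as a command line: name --argument value ..., lists and objects as JSON in quotes. jog_arm: Moves the arm, as the interface text tells. Its arguments: {"type":"object","properties":{"targets":{"type":"string"},"newtons":{"type":"number"}},"required":["targets"]}

```bash
ls; mkdir -p pics; cat > h.py <<'E'
import numpy as np,cv2
from bench import r
from scipy.spatial.transform import Rotation as R
def cam(n):
    m=r.camera_model(n); return m
def rotm(a):
    a=np.array(a,float)
    if a.shape==(3,3): return a
    return R.from_rotvec(a).as_matrix() if a.shape==(3,) else R.from_quat(a).as_matrix()
def ray(n,u,v):
    m=cam(n); d=np.array([(u-m['cx'])/m['fx'],-(v-m['cy'])/m['fy'],-1.]); return np.array(m['position']),rotm(m['attitude'])@d
def onz(n,u,v,z):
    p,d=ray(n,u,v); return p+d*(z-p[2])/d[2]
def cloud(n,dep):
    m=cam(n); v,u=np.mgrid[0:480,0:640]
    c=np.stack([(u-m['cx'])/m['fx']*dep,-(v-m['cy'])/m['fy']*dep,-dep],-1)
    return c@rotm(m['attitude']).T+np.array(m['position'])
E
python3 - <<'E'
from h import *
for n in('top','side'):
    print(cam(n)); im,d=r.get_image(n); cv2.imwrite(f'pics/{n}0.png',im); np.save(n+'.npy',d)
for l in 'bracket bolt nut_small nut_middle nut_large block bracket_bay bolt_bay nut_bay block_bay'.split():
    for x in r.landmark_of(l,'top')[:2]: print(l,np.round(x['position']),round(x['confidence'],2),onz('top',*x['position'],0.01).round(3))
print(r.read_state())
E
```

```text
pics
{'fx': 531.3796794218945, 'fy': 531.3796794218945, 'cx': 316.4862870689881, 'cy': 248.87359262639103, 'position': array([ 0.26975423, -0.057989  ,  1.13354964]), 'attitude': array([ 0.16199508, -0.15976824, -1.50441753])}
{'fx': 574.450522190426, 'fy': 574.450522190426, 'cx': 316.2072834760679, 'cy': 239.91365055077017, 'position': array([ 0.18725776, -1.02688796,  0.66541469]), 'attitude': array([ 1.0180859 , -0.16165387, -0.30266204])}
bracket [340. 262.] 0.82 [ 0.48  -0.101  0.01 ]
bolt [432. 245.] 0.42 [ 0.53  -0.299  0.01 ]
nut_small [464. 276.] 0.61 [ 0.464 -0.368  0.01 ]
nut_middle [381. 283.] 0.72 [ 0.439 -0.191  0.01 ]
nut_middle [419. 290.] 0.26 [ 0.429 -0.273  0.01 ]
nut_large [389. 244.] 0.49 [ 0.524 -0.205  0.01 ]
block [422. 287.] 0.78 [ 0.436 -0.278  0.01 ]
bracket_bay [377. 284.] 0.73 [ 0.436 -0.182  0.01 ]
bracket_bay [204. 222.] 0.64 [0.551 0.2   0.01 ]
bolt_bay [263. 254.] 0.9 [0.486 0.065 0.01 ]
nut_bay [229. 255.] 0.95 [0.479 0.138 0.01 ]
nut_bay [430. 246.] 0.29 [ 0.526 -0.295  0.01 ]
block_bay [186. 256.] 0.94 [0.472 0.23  0.01 ]
block_bay [422. 286.] 0.46 [ 0.439 -0.28   0.01 ]
{'time_s': 0.6, 'joint_positions': array([ 1.12200432e+00,  1.50506887e-01,  1.43734269e+00,  1.11933975e-05,
        1.55380707e+00, -1.34006422e-01]), 'joint_velocities': array([-0.00039316,  0.00056342,  0.00084775, -0.00041156, -0.00124616,
        0.00104747]), 'joint_torque': array([-1.15671039e-03, -7.12522888e+01, -5.70892775e+01, -4.19574553e-04,
        1.52641998e-03,  2.22992621e-04]), 'eef_pos': array([0.1780423 , 0.54673202, 0.23129119]), 'tool_rot': array([-4.92420787e-01, -3.10273159e+00,  9.12256453e-05]), 'wrist_force': array([ 0.10869903,  0.74636703, -0.26187302]), 'moment': array([-3.82844085e-02,  2.19277353e-02, -2.89074857e-05]), 'grasp_force': 0.0, 'grip_width': 0.08517391096666052}
```

View pics/top0.png

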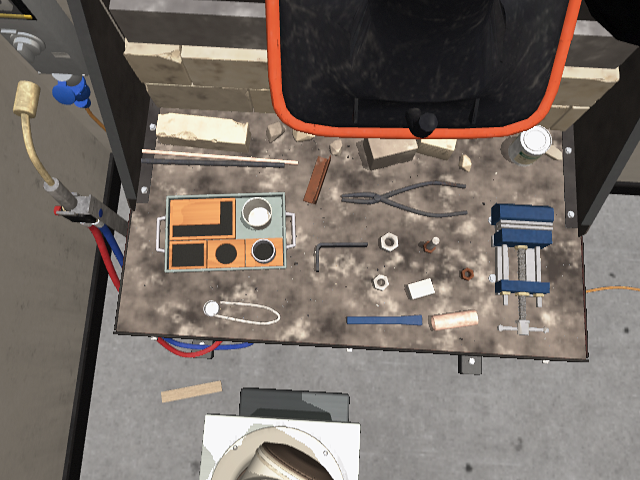

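View pics/side0.png

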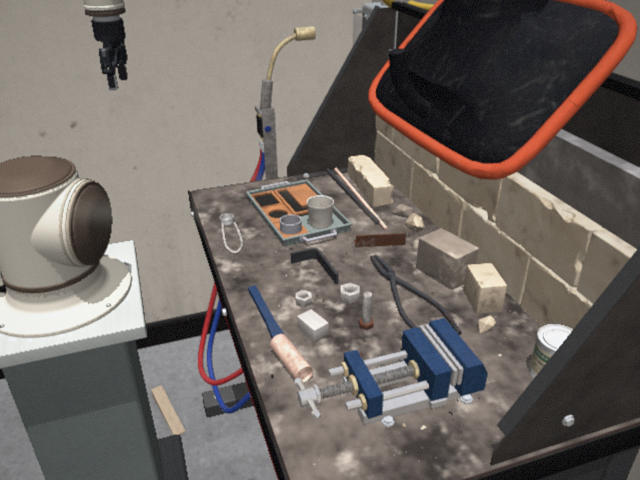

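The top view shows the tray with the L-recess at (205,222) and the pot at (257,213). Block, nut and bolt bays are at (187,254), (227,253) and (262,250). The bracket is at (340,250), turned by a half turn. The nuts are at (389,241), (381,283) and (466,273), the bolt at (430,245) and the block at (421,289). The side view agrees. Next I'll measure with depth.

```bash
python3 - <<'E'
from h import *
im=cv2.imread('pics/top0.png'); d=np.load('top.npy'); P=cloud('top',d)
m=(P[250:310,330:370,2]); print('table',np.nanmedian(m),m.std())
h=P[...,2]
t=P[300:305,300:340].reshape(-1,3); print(t.mean(0),t.std(0))
for n,(a,b,c,e),zt in [('bracket',(312,372,235,275),.025),('large',(374,403,229,258),.02),('mid',(368,394,271,297),.016),('bolt',(415,448,225,262),.07),('block',(402,440,272,304),.025),('small',(456,477,262,285),.013)]:
    S=P[c:e,a:b]; k=(S[...,2]>0.006)
    nl,lab,st,ce=cv2.connectedComponentsWithStats(k.astype(np.uint8))
    i=1+np.argmax(st[1:,4]); q=S[lab==i]; z=np.percentile(q[:,2],90)
    print(n,st[i,:4]+[a,c,0,0],st[i,4],'zmax',z.round(4),'mean',q.mean(0).round(4))
    hi=q[q[:,2]>z-0.008][:,:2].astype(np.float32)*1000
    print('   rect',cv2.minAreaRect(hi),'hi mean',hi.mean(0))
def up(x0,x1,y0,y1,s): return cv2.resize(im[y0:y1,x0:x1],None,fx=s,fy=s,interpolation=cv2.INTER_CUBIC)
A=up(150,350,188,278,4);B=up(310,480,228,302,4);C=np.zeros((600,800,3),np.uint8)
C[:360,:800]=A;C[:0]=0
C[360:600,:680]=B[:240]
cv2.imwrite('pics/crop.png',C)
s=np.load('side.npy');Q=cloud('side',s)
for n,M in(('top',P),('side',Q)):
    g=(abs(M[...,0]-.45)<.3)&(abs(M[...,1])<.4)&(abs(M[...,2])<.004);print(n,g.sum(),np.median(M[g][:,2]))
E
```

```text
table 0.0004693105474204984 0.07995251412921917
[ 0.3911821  -0.06236814  0.00612056] [0.00924505 0.02450793 0.07995031]
bracket [316 242  52  30] 323 zmax 0.0275 mean [ 0.5074 -0.0909  0.0258]
   rect ((414.25555419921875, -62.977783203125), (96.84862518310547, 272.4744567871094), 68.45539093017578) hi mean [505.8714  -87.04439]
large [380 232  18  20] 209 zmax 0.0231 mean [ 0.5278 -0.2025  0.0242]
   rect ((412.8557434082031, -128.20980834960938), (37.631935119628906, 316.5751647949219), 57.08348083496094) hi mean [ 527.80817 -202.94547]
mid [373 274  16  17] 140 zmax 0.0197 mean [ 0.4394 -0.1887  0.024 ]
   rect ((366.2420959472656, -123.92472076416016), (28.49480628967285, 231.98654174804688), 48.650413513183594) hi mean [ 439.69473 -188.82198]
bolt [423 237  18  16] 156 zmax 0.0714 mean [ 0.5235 -0.2901  0.0397]
   rect ((525.3310546875, -292.4534912109375), (14.463310241699219, 14.308849334716797), 82.88031768798828) hi mean [ 525.55194 -291.96976]
block [407 278  28  21] 398 zmax 0.0282 mean [ 0.4301 -0.2712  0.0301]
   rect ((366.77813720703125, -172.19447326660156), (40.842796325683594, 296.9141845703125), 32.51743698120117) hi mean [ 430.72784 -271.85428]
small [461 267  13  14] 94 zmax 0.0158 mean [ 0.4705 -0.3739  0.013 ]
   rect ((470.5588073730469, -373.65362548828125), (23.527847290039062, 26.459157943725586), 39.09812927246094) hi mean [ 470.6319 -374.1819]
top 49920 0.00035095225981107703
side 29021 0.0006629956160897343
```

View pics/crop.png

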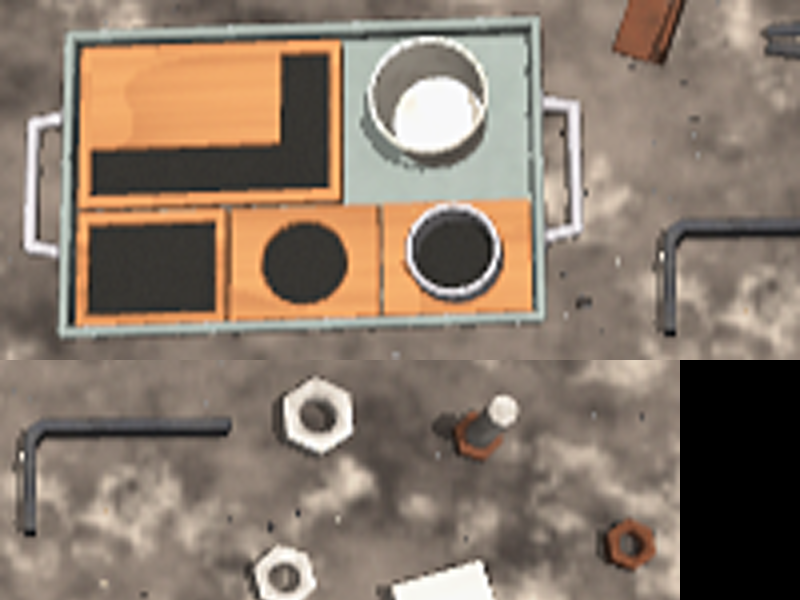

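The crops show the tray turned only slightly, the recesses clear, and the parts standing free. The depth outliers are zero readings, so I'll drop them and refine.

```bash
cat > meas.py <<'E'
from h import *
def comp(P,box,zlo,zhi):
    a,b,c,e=box; S=P[c:e,a:b]; k=(S[...,2]>zlo)&(S[...,2]<zhi)
    nl,lab,st,ce=cv2.connectedComponentsWithStats(k.astype(np.uint8)); i=1+np.argmax(st[1:,4])
    return S[lab==i]
def rect(q):
    c,s,a=cv2.minAreaRect((q[:,:2]*1000).astype(np.float32)); return np.round(c,1),np.round(s,1),round(a,1)
E
python3 - <<'E'
from meas import *
im=cv2.imread('pics/top0.png'); P=cloud('top',np.load('top.npy'))
for n,box,zl,zh in [('bracket',(312,372,235,275),.019,.034),('large',(374,403,229,258),.015,.03),('mid',(368,394,271,297),.012,.024),('bolt',(415,448,225,262),.06,.08),('bolthead',(415,448,225,262),.006,.014),('block',(402,440,272,304),.02,.034),('small',(456,477,262,285),.008,.02)]:
    q=comp(P,box,zl,zh); print(n,rect(q),len(q),q.mean(0).round(4))
    if n=='bracket':
        l=q[q[:,1]<-0.065]; f=np.polyfit(l[:,1],l[:,0],1); print('  long slope deg',np.degrees(np.arctan(f[0])),l[:,0].mean(), l[:,1].min())
        s=q[q[:,0]<q[:,0].max()-.02]; print('  short',s.mean(0),s[:,:2].min(0),q[:,:2].max(0),q[:,:2].min(0))
# bays: dark pixels in tray
g=im.max(2); k=((g<75)).astype(np.uint8)
for n,(a,b,c,e) in [('brk',(168,236,196,239)),('block',(170,206,240,269)),('nut',(212,240,240,266)),('bolt',(253,273,240,262))]:
    K=k[c:e,a:b]; nl,lab,st,ce=cv2.connectedComponentsWithStats(K); i=1+np.argmax(st[1:,4])
    v,u=np.nonzero(lab==i); zz=.007 if n!='bolt' else .007
    q=np.array([onz('top',x+a,y+c,zz) for x,y in zip(u,v)])
    print(n,rect(q),len(q),q.mean(0).round(4),'depth z',np.median(P[v+c,u+a,2]).round(4))
q=comp(P,(248,280,230,270),.03,.045); print('socket rim',rect(q),len(q))
c=cv2.minEnclosingCircle((q[:,:2]*1000).astype(np.float32)); print(c)
q=comp(P,(235,280,190,232),.05,.07); print('pot rim',rect(q),len(q),cv2.minEnclosingCircle((q[:,:2]*1000).astype(np.float32)))
q=comp(P,(160,296,185,280),.006,.06); print('tray',rect(q),np.percentile(q[:,2],[50,90,98]))
E
```

```text
bracket (array([509.3, -92.3]), array([ 50.6, 124.7]), 31.1) 259 [ 0.507  -0.0875  0.0249]
  long slope deg -3.873411875284408 0.5178234301333269 -0.15657824691826308
  short [ 0.47964463 -0.05174605  0.02545897] [ 0.45631076 -0.0552699 ] [ 0.52384306 -0.04795588] [ 0.45631076 -0.15657825]
large (array([ 529.8, -203.8]), array([38.1, 37.1]), 63.7) 181 [ 0.5292 -0.2037  0.0201]
mid (array([ 440.8, -189.5]), array([28.3, 33.5]), 47.9) 126 [ 0.441  -0.1899  0.0167]
bolt (array([ 526.1, -291.7]), array([14.4, 14.5]), 48.3) 54 [ 0.5253 -0.2916  0.0693]
bolthead (array([ 523.6, -290.6]), array([22.9, 18.9]), 48.9) 46 [ 0.5232 -0.2899  0.0104]
block (array([ 431.9, -273.4]), array([32.3, 50.8]), 19.2) 368 [ 0.4316 -0.2729  0.0254]
small (array([ 470.6, -373.7]), array([23.5, 26.5]), 39.1) 89 [ 0.4706 -0.3742  0.0133]
brk (array([557.6, 204.8]), array([ 73.4, 126.8]), 5.7) 865 [0.5449 0.188  0.007 ] depth z 0.0071
block (array([476.4, 227.8]), array([46.2, 68.3]), 3.5) 667 [0.4756 0.2279 0.007 ] depth z 0.007
nut (array([483.8, 146. ]), array([40.8, 42.1]), 31.0) 314 [0.4838 0.146  0.007 ] depth z 0.0072
bolt (array([494.2,  65.6]), array([35.7, 41.5]), 30.9) 268 [0.4948 0.0656 0.007 ] depth z 0.0072
socket rim (array([491.6,  63. ]), array([50. , 46.7]), 4.5) 124
((491.4090881347656, 63.67439651489258), 25.11829948425293)
pot rim (array([567.6,  80.6]), array([61.4, 61.4]), 44.9) 174 ((567.6992797851562, 80.84044647216797), 31.66575050354004)
tray (array([531.9, 145.7]), array([171.7, 292.6]), 5.5) [0.01286982 0.02200105 0.04323001]
```

Call:
jog_arm --targets "0 0 0 -28.8 -27.8 0 0.5;0 0 0 -28.8 -27.8 0 0.5;0 0 0 -28.8 -27.8 0 0.5;0 0 0 -28.8 -27.8 0 0.5;0 0 0 -28.8 -27.8 0 0.5;0 0 0 -28.8 -27.8 0 0.5;0 0 0 -28.8 -27.8 0 0.5;0 0 0 -28.8 -27.8 0 0.5;0 0 0 -28.8 -27.8 0 0.5;0 0 0 -28.8 -27.8 0 0.5;0 0 0 -28.8 -27.8 0 0.5;0 0 0 -28.8 -27.8 0 0.5;0 0 0 -28.8 -27.8 0 0.5;0 0 0 -28.8 -27.8 0 0.5;0 0 0 -28.8 -27.8 0 0.5;0 0 0 -28.8 -27.8 0 0.5;0 0 0 -28.8 -27.8 0 0.5;0 0 0 -28.8 -27.8 0 0.5"

```text
time_s: 2.1
eef_pos: [0.5166, -0.0918, 0.2314]
tool_rot: [0.493, 3.102, -0.0]
wrist_force: [0.6, 0.3, 0.2]
grip_width: 0.0426
grasp_force: 0.0
```

Call:
jog_arm --targets "0 0 7.1 0 0 5 0.5;0 0 7.1 0 0 5 0.5;0 0 7.1 0 0 5 0.5;0 0 7.1 0 0 5 0.5;0 0 7.1 0 0 5 0.5;0 0 7.1 0 0 5 0.5;0 0 7.1 0 0 5 0.5;0 0 7.1 0 0 5 0.5;0 0 7.1 0 0 5 0.5;0 0 7.1 0 0 5 0.5;0 0 7.1 0 0 5 0.5;0 0 7.1 0 0 5 0.5;0 0 7.1 0 0 5 0.5;0 0 7.1 0 0 5 0.5;0 0 7.1 0 0 5 0.5;0 0 7.1 0 0 5 0.5;0 0 7.1 0 0 5 0.5"

```text
time_s: 3.52
eef_pos: [0.516, -0.0896, 0.1461]
tool_rot: [2.943, 1.098, 0.0]
wrist_force: [-0.5, 0.2, 0.2]
grip_width: 0.0428
grasp_force: 0.0
```

Call:
jog_arm --targets "0 0 7.1 0 0 0 0.5;0 0 7.1 0 0 0 0.5;0 0 7.1 0 0 0 0.5;0 0 7.1 0 0 0 0.5;0 0 7.1 0 0 0 0.5;0 0 7.1 0 0 0 0.5;0 0 7.1 0 0 0 0.5;0 0 7.1 0 0 0 0.5;0 0 7.1 0 0 0 0.5;0 0 7.1 0 0 0 0.5;0 0 7.1 0 0 0 0.5;0 0 7.1 0 0 0 0.5;0 0 7.1 0 0 0 0.5;0 0 7.1 0 0 0 0.5;0 0 7.1 0 0 0 0.5;0 0 7.1 0 0 0 0.5;0 0 7.1 0 0 0 0.5"

```text
time_s: 4.93
eef_pos: [0.516, -0.0896, 0.1464]
tool_rot: [2.41, -2.015, 0.0]
wrist_force: [0.0, -0.3, 0.1]
grip_width: 0.0427
grasp_force: 0.0
```

```bash
cat > go.py <<'E'
import sys
from h import *
# go.py x_mm y_mm z_mm psi_deg : remaining turn about tool z, and shift in tool axes AFTER that turn
s=r.read_state(); p=np.array(s['eef_pos'])*1000; M=rotm(s['tool_rot']); psi=np.degrees(np.arctan2(M[1,1],M[0,1]))
print('t',round(s['time_s'],2),'p',p.round(1),'psi',psi.round(2),'tilt',np.degrees(np.arccos(-M[2,2])).round(2),'j',np.degrees(s['joint_positions']).round(1),'F',np.round(s['wrist_force'],1),'w',round(s['grip_width']*1000,1),'g',s['grasp_force'])
for a in sys.argv[1:]:
    x,y,z,t=map(float,a.split(',')); d=np.array([x,y,z])-p; q=np.radians(t)
    sh=[-np.sin(q)*d[0]+np.cos(q)*d[1],np.cos(q)*d[0]+np.sin(q)*d[1],-d[2]]
    print('target',a,'turn z',round((psi-t+180)%360-180,2),'shift',np.round(sh,1)); p=np.array([x,y,z]); psi=t
E
python3 go.py 516.5,-90,70,-176.1
```

```text
t 4.93 p [516.  -89.6 146.4] psi -169.79 tilt 0.01 j [-18.3   5.1  96.3  -0.   78.6 151.5] F [ 0.  -0.3  0.1] w 42.7 g 0.0
target 516.5,-90,70,-176.1 turn z 6.31 shift [ 0.4 -0.4 76.4]
```

Call:
jog_arm --targets "0 0 6.3 0 0 20 0.5;0 0 0 0 0 35 0.5;0 0 0 0 0 35 0.5;0 0 0 0 0 25 0.5;0 0 0 0 0 12 0.5;0 0 0 0 0 9 0.5;0 0 0 0 0 0 0.5;0 0 0 0 0 0 0;0 0 0 0 0 0 0;0 0 0 0 0 0 0;0 0 0 0 0 0 0;0 0 0 0 0 0 0;0 0 0 0 0 0 0" --newtons 60

```text
time_s: 6.02
eef_pos: [0.5167, -0.0899, 0.0116]
tool_rot: [-2.302, 2.137, -0.003]
wrist_force: [-1.8, 0.9, 7.4]
grip_width: 0.0047
grasp_force: 60.0
```

```bash
python3 go.py 516.5,-90,110,-176.1; python3 - <<'E'
from h import *
im,d=r.get_image('side'); cv2.imwrite('pics/s1.png',cv2.resize(im[200:380,230:430],None,fx=3,fy=3))
E
```

```text
t 6.02 p [516.7 -89.9  11.6] psi -175.74 tilt 0.11 j [-18.3  12.9 104.4  -0.   62.6 157.5] F [-1.8  0.9  7.4] w 4.7 g 59.99068647623062
target 516.5,-90,110,-176.1 turn z 0.36 shift [  0.1   0.2 -98.4]
```

View pics/s1.png

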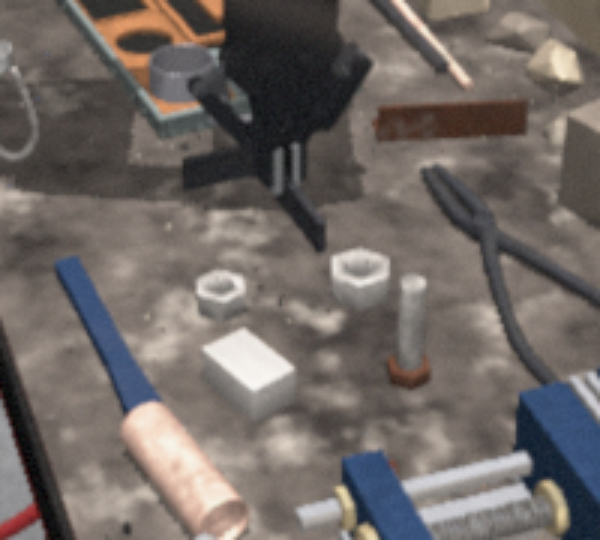

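The picture shows the fingers closed across the bracket's long limb, about (285,170) in the crop. I'll lift and turn.

Call:
jog_arm --targets "0 0 0 0 0 -10 0;0 0 0 0 0 -20 0;0 0 0 0 0 -25 0;0 0 0 0 0 -25 0;0 0 0 0 0 -20 0;0 0 0 0 0 -10 0;0 0 0 0 0 0 0"

```text
time_s: 6.65
eef_pos: [0.517, -0.0899, 0.1231]
tool_rot: [-2.301, 2.136, -0.006]
wrist_force: [0.2, -0.5, -1.2]
grip_width: 0.005
grasp_force: 58.9
```

```bash
cat > brk.py <<'E'
from meas import *
import sys
im,d=r.get_image('side'); cv2.imwrite('pics/%s.png'%sys.argv[1],cv2.resize(im[150:330,230:430],None,fx=3,fy=3))
E
python3 brk.py s2; python3 go.py
```

```text
t 6.7 p [516.3 -89.7 121.2] psi -175.73 tilt 0.11 j [-18.3   6.2  98.1  -0.   75.6 157.5] F [ 0.1 -0.7 -2.3] w 4.6 g 58.89873004169203
```

View pics/s2.png

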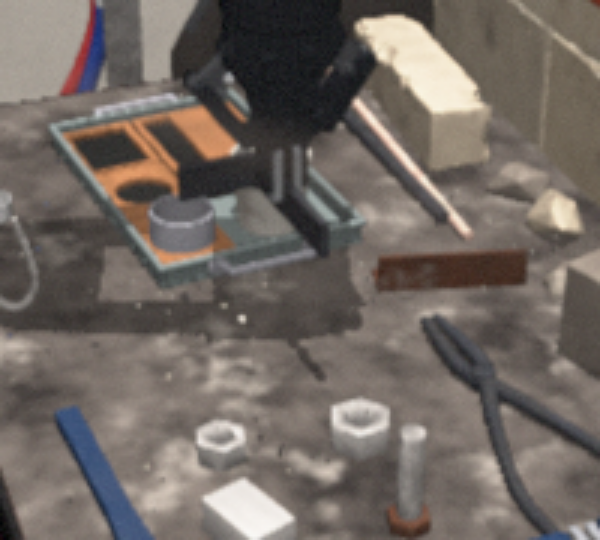

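Call:
jog_arm --targets "0 0 -7.1 0 0 0 0;0 0 -7.1 0 0 0 0;0 0 -7.1 0 0 0 0;0 0 -7.1 0 0 0 0;0 0 -7.1 0 0 0 0;0 0 -7.1 0 0 0 0;0 0 -7.1 0 0 0 0;0 0 -7.1 0 0 0 0;0 0 -7.1 0 0 0 0;0 0 -7.1 0 0 0 0;0 0 -7.1 0 0 0 0;0 0 -7.1 0 0 0 0;0 0 -7.1 0 0 0 0"

```text
time_s: 7.78
eef_pos: [0.5153, -0.0894, 0.1186]
tool_rot: [-3.135, -0.189, 0.004]
wrist_force: [-0.0, -0.1, -1.5]
grip_width: 0.0046
grasp_force: 58.9
```

Call:
jog_arm --targets "0 0 -7.1 0 0 0 0;0 0 -7.1 0 0 0 0;0 0 -7.1 0 0 0 0;0 0 -7.1 0 0 0 0;0 0 -7.1 0 0 0 0;0 0 -7.1 0 0 0 0;0 0 -7.1 0 0 0 0;0 0 -7.1 0 0 0 0;0 0 -7.1 0 0 0 0;0 0 -7.1 0 0 0 0;0 0 -7.1 0 0 0 0;0 0 -7.1 0 0 0 0;0 0 -3.7 0 0 0 0;0 0 0 0 0 0 0"

```text
time_s: 8.95
eef_pos: [0.5154, -0.0894, 0.1187]
tool_rot: [-2.108, -2.327, 0.002]
wrist_force: [0.4, -0.2, -1.4]
grip_width: 0.0047
grasp_force: 58.9
```

```bash
python3 go.py 531.3,189.8,120,5.5
```

```text
t 8.95 p [515.4 -89.4 118.7] psi 5.66 tilt 0.13 j [-18.3   6.3  98.3  -0.   75.5 -23.9] F [ 0.4 -0.2 -1.4] w 4.7 g 58.86211739620194
target 531.3,189.8,120,5.5 turn z 0.16 shift [276.4  42.6  -1.3]
```

Call:
jog_arm --targets "0 0 0.2 20 3 0 0;0 0 0 36 5.5 0 0;0 0 0 40 6 0 0;0 0 0 40 6 0 0;0 0 0 40 6 0 0;0 0 0 40 6 0 0;0 0 0 36 5.5 0 0;0 0 0 24 4.5 0 0;0 0 0 0 0 0 0;0 0 0 0 0 0 0"

```text
time_s: 9.78
eef_pos: [0.5323, 0.1901, 0.119]
tool_rot: [-2.117, -2.32, 0.003]
wrist_force: [0.5, -0.5, -2.6]
grip_width: 0.0046
grasp_force: 58.9
```

```bash
python3 go.py 531.3,189.8,45,5.5; python3 - <<'E'
from meas import *
im,d=r.get_image('top'); cv2.imwrite('pics/t2.png',cv2.resize(im[185:280,150:310],None,fx=4.5,fy=4.5))
E
```

```text
t 9.78 p [532.3 190.1 119. ] psi 5.26 tilt 0.11 j [11.9 11.2 92.6 -0.  76.3  6.6] F [ 0.5 -0.5 -2.6] w 4.6 g 58.87644198490307
target 531.3,189.8,45,5.5 turn z -0.24 shift [-0.2 -1.1 74. ]
```

View pics/t2.png

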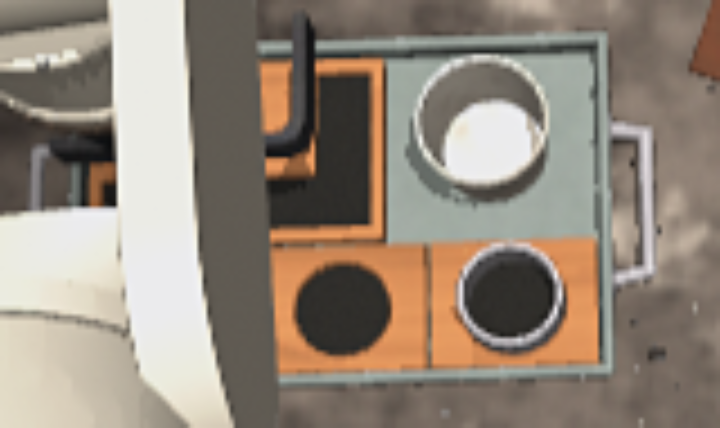

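The top view shows the short limb pointing away from the robot, with its corner at about (220,216) in the full picture, as wanted. I'll check its position by depth.

```bash
python3 - <<'E'
from meas import *
im,d=r.get_image('top'); P=cloud('top',d)
q=comp(P,(209,222,184,224),.10,.15); print(len(q),q[:,2].min(),q[:,2].max()); t=q[q[:,2]>q[:,2].max()-.012]
print('min',t.min(0),'max',t.max(0))
f=np.polyfit(t[t[:,0]>.545][:,0],t[t[:,0]>.545][:,1],1); print(np.degrees(np.arctan(f[0])), t[t[:,0]>.545].mean(0))
E
```

```text
208 0.10586473507373739 0.13651815370489173
min [0.53103529 0.14622578 0.12461364] max [0.59287547 0.16365369 0.13651815]
4.147200118016434 [0.56772047 0.15137846 0.13246445]
```

Call:
jog_arm --targets "0 0 -0.2 0 -0.5 20 0;0 0 0 0 0 30 0;0 0 0 0 0 25 0;0 0 0 0 0 12 0;0 0 0 0 0 8 0;0 0 0 0 0 3 0;0 0 0 0 0 2 0;0 0 0 0 0 0 0;0 0 0 0 0 0 0"

```text
time_s: 10.63
eef_pos: [0.533, 0.1891, 0.0213]
tool_rot: [2.113, 2.324, 0.002]
wrist_force: [0.1, -0.1, -2.1]
grip_width: 0.0047
grasp_force: 58.8
```

```bash
python3 go.py 531.3,189.8,18,5.5
```

```text
t 10.63 p [533.  189.1  21.3] psi 5.45 tilt 0.08 j [11.7 16.6 98.3 -0.  65.   6.3] F [ 0.1 -0.1 -2.1] w 4.7 g 58.81457269890234
target 531.3,189.8,18,5.5 turn z -0.05 shift [ 0.8 -1.7  3.3]
```

Call:
jog_arm --targets "0 0 0 0 0 1.5 0;0 0 0 0 0 1 0;0 0 0 0 0 0 0;0 0 0 0 0 0 0.25;0 0 0 0 0 0 0.25;0 0 0 0 0 0 0.25;0 0 0 0 0 0 0.25"

```text
time_s: 11.22
eef_pos: [0.5325, 0.1891, 0.0178]
tool_rot: [2.113, 2.325, -0.0]
wrist_force: [-0.6, 0.4, 0.9]
grip_width: 0.0214
grasp_force: 0.0
```

Call:
jog_arm --targets "0 0 0 0 0 -5 0.25;0 0 0 0 0 -10 0.25;0 0 0 0 0 -25 0.25;0 0 0 0 0 -40 0.3;0 0 0 0 0 -40 0.4;0 0 0 0 0 0 0.5"

```text
time_s: 11.72
eef_pos: [0.5352, 0.1897, 0.1467]
tool_rot: [2.109, 2.32, 0.014]
wrist_force: [1.1, -0.1, 1.2]
grip_width: 0.0424
grasp_force: 0.0
```

```bash
python3 go.py 525.7,-291.7,136,5.5
```

```text
t 11.72 p [535.2 189.7 146.7] psi 5.47 tilt 0.62 j [11.7  9.8 90.9 -0.  78.7  6.3] F [ 1.1 -0.1  1.2] w 42.4 g 0.0
target 525.7,-291.7,136,5.5 turn z -0.03 shift [-478.3  -55.6   10.7]
```

Call:
jog_arm --targets "0 0 0 -25 -3 0 0.5;0 0 0 -39 -4.6 0 0.5;0 0 0 -39 -4.6 0 0.5;0 0 0 -39 -4.6 0 0.5;0 0 0 -39 -4.6 0 0.5;0 0 0 -39 -4.6 0 0.5;0 0 0 -39 -4.6 0 0.5;0 0 0 -39 -4.6 0 0.5;0 0 0 -39 -4.6 0 0.5;0 0 0 -39 -4.6 0 0.5;0 0 0 -39 -4.6 0 0.5;0 0 0 -39 -4.6 0 0.5;0 0 0 -25 -2 0 0.5;0 0 0 0 0 0 0.5;0 0 0 0 0 0 0.5"

```text
time_s: 12.97
eef_pos: [0.5224, -0.2942, 0.1383]
tool_rot: [2.115, 2.322, -0.0]
wrist_force: [1.0, 0.2, -0.3]
grip_width: 0.0428
grasp_force: 0.0
```

```bash
python3 go.py 525.7,-291.7,40,5.5;  python3 - <<'E'
from meas import *
im,d=r.get_image('top'); P=cloud('top',d); cv2.imwrite('pics/t3.png',cv2.resize(im[185:280,150:310],None,fx=4.5,fy=4.5))
q=comp(P,(168,236,190,239),.022,.05); print(rect(q),len(q),np.percentile(q[:,2],[5,50,95]),q.min(0),q.max(0))
E
```

```text
t 12.97 p [ 522.4 -294.2  138.3] psi 5.34 tilt 0.01 j [-36.7  14.2  86.6  -0.   79.2 -42.1] F [ 1.   0.2 -0.3] w 42.8 g 0.0
target 525.7,-291.7,40,5.5 turn z -0.16 shift [ 2.2  3.5 98.3]
(array([538.5, 190.8]), array([ 49.6, 123.6]), 32.8) 282 [0.02319955 0.03107151 0.03513714] [0.52308693 0.14671515 0.02210481] [0.59126132 0.25467482 0.0366311 ]
```

View pics/t3.png

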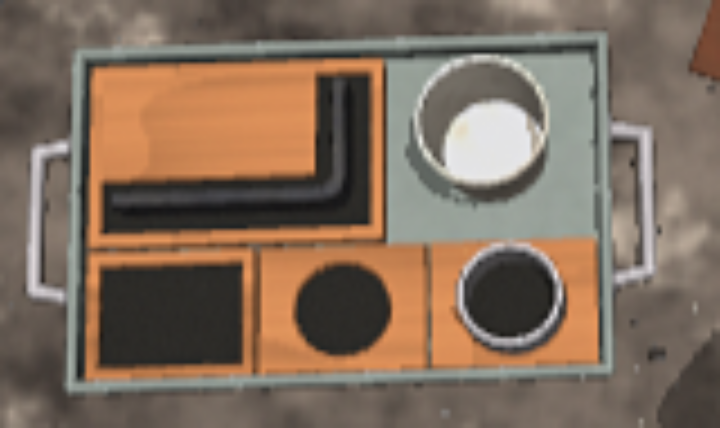

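The bracket lies flat within its recess: the limbs show inside the black L and the top is at about 31 mm, against 32 mm expected. Now the bolt.

Call:
jog_arm --targets "0 0 0 2 3 15 0.5;0 0 0 0 0 30 0.5;0 0 0 0 0 30 0.5;0 0 0 0 0 15 0.5;0 0 0 0 0 8 0.5;0 0 0 0 0 0 0.5;0 0 0 0 0 0 0;0 0 0 0 0 0 0;0 0 0 0 0 0 0;0 0 0 0 0 0 0;0 0 0 0 0 0 0" --newtons 50

```text
time_s: 13.93
eef_pos: [0.5263, -0.2911, 0.0416]
tool_rot: [2.111, 2.323, 0.001]
wrist_force: [-0.2, 1.7, 8.5]
grip_width: 0.0138
grasp_force: 48.6
```

Call:
jog_arm --targets "0 0 0 0 0 -10 0;0 0 0 0 0 -20 0;0 0 0 0 0 -30 0;0 0 0 0 0 -30 0;0 0 0 0 0 -20 0;0 0 0 0 0 0 0;0 0 0 0 0 0 0"

```text
time_s: 14.52
eef_pos: [0.5259, -0.2911, 0.1516]
tool_rot: [2.111, 2.323, 0.0]
wrist_force: [-0.8, -0.2, -1.5]
grip_width: 0.0143
grasp_force: 48.8
```

```bash
python3 go.py 491.6,64,148,5.5; python3 - <<'E'
from meas import *
im,d=r.get_image('side'); cv2.imwrite('pics/s3.png',cv2.resize(im[180:360,280:440],None,fx=3,fy=3))
E
```

```text
t 14.52 p [ 525.9 -291.1  151.6] psi 5.46 tilt 0.16 j [-36.3  13.8  85.5  -0.   80.5 -41.8] F [-0.8 -0.2 -1.5] w 14.3 g 48.79890561103821
target 491.6,64,148,5.5 turn z -0.04 shift [ 3.567e+02 -1.000e-01  3.600e+00]
```

View pics/s3.png

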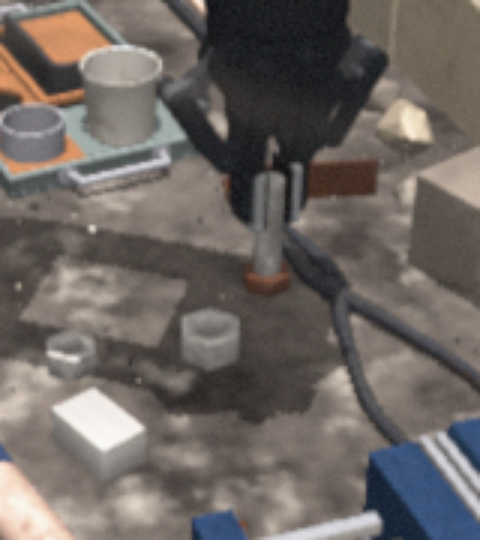

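The bolt hangs upright in the grip, head at (267,278) in the crop. On to the socket.

Call:
jog_arm --targets "0 0 0 20 0 0 0;0 0 0 37 0 0 0;0 0 0 39 0 0 0;0 0 0 39 0 0 0;0 0 0 39 0 0 0;0 0 0 39 0 0 0;0 0 0 39 0 0 0;0 0 0 39 0 0 0;0 0 0 36 0 0 0;0 0 0 20 0 0 0;0 0 0 9 0 0 0;0 0 0 0 0 0 0;0 0 0 0 0 0 0"

```text
time_s: 15.65
eef_pos: [0.4914, 0.0633, 0.1492]
tool_rot: [-2.112, -2.325, 0.002]
wrist_force: [-0.3, -1.2, -1.9]
grip_width: 0.0141
grasp_force: 48.8
```

```bash
python3 go.py 491.6,64,50,5.5
```

```text
t 15.65 p [491.4  63.3 149.2] psi 5.5 tilt 0.07 j [-1.6  1.6 99.6 -0.  78.8 -7.1] F [-0.3 -1.2 -1.9] w 14.1 g 48.823497891426086
target 491.6,64,50,5.5 turn z 0.0 shift [ 0.7  0.3 99.2]
```

Call:
jog_arm --targets "0 0 0 0.7 0.3 20 0;0 0 0 0 0 30 0;0 0 0 0 0 20 0;0 0 0 0 0 12 0;0 0 0 0 0 8 0;0 0 0 0 0 5 0;0 0 0 0 0 3 0;0 0 0 0 0 1 0;0 0 0 0 0 0 0;0 0 0 0 0 0 0"

```text
time_s: 16.48
eef_pos: [0.4922, 0.0643, 0.0514]
tool_rot: [2.113, 2.324, 0.001]
wrist_force: [-0.1, -0.1, -0.7]
grip_width: 0.0138
grasp_force: 48.9
```

```bash
python3 go.py 491.6,64,48,5.5; python3 - <<'E'
from meas import *
im,d=r.get_image('side'); cv2.imwrite('pics/s4.png',cv2.resize(im[150:270,230:390],None,fx=4,fy=4))
E
```

```text
t 16.48 p [492.2  64.3  51.4] psi 5.46 tilt 0.06 j [ -1.5   7.  106.1  -0.   66.9  -6.9] F [-0.1 -0.1 -0.7] w 13.8 g 48.89443874359131
target 491.6,64,48,5.5 turn z -0.04 shift [-0.2 -0.7  3.4]
```

View pics/s4.png

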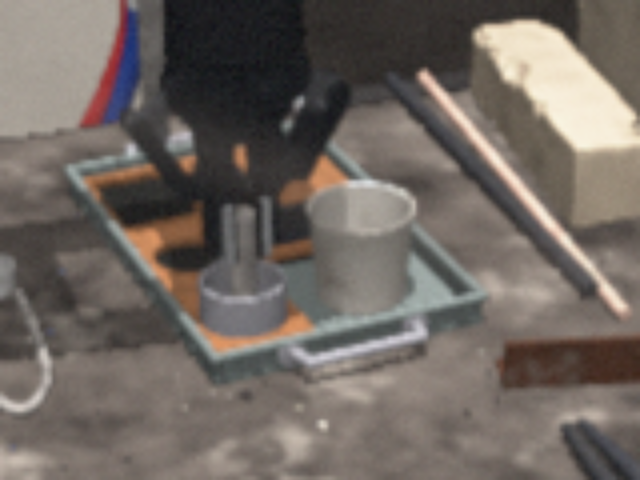

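The bolt is inside the socket at (243,270) in the crop, just above its floor. I'll ease it down until it touches.

Call:
jog_arm --targets "0 0 0 0 0 1.5 0;0 0 0 0 0 1 0;0 0 0 0 0 0 0;0 0 0 0 0 0 0"

```text
time_s: 16.87
eef_pos: [0.4921, 0.0644, 0.0486]
tool_rot: [2.113, 2.325, 0.0]
wrist_force: [-0.6, 0.2, 3.1]
grip_width: 0.014
grasp_force: 49.3
```

Call:
jog_arm --targets "0 0 0 0 0 0.8 0;0 0 0 0 0 0 0;0 0 0 0 0 0 0"

```text
time_s: 17.12
eef_pos: [0.4923, 0.0643, 0.0485]
tool_rot: [2.112, 2.324, 0.001]
wrist_force: [-4.4, -0.4, 15.5]
grip_width: 0.0138
grasp_force: 51.0
```

Call:
jog_arm --targets "0 0 0 0 0 -0.7 0;0 0 0 0 0 0 0.4;0 0 0 0 0 0 0.4;0 0 0 0 0 0 0.4;0 0 0 0 0 0 0.4;0 0 0 0 0 -10 0.4;0 0 0 0 0 -20 0.4;0 0 0 0 0 -30 0.4;0 0 0 0 0 -30 0.4;0 0 0 0 0 -10 0.4;0 0 0 0 0 0 0.4"

```text
time_s: 18.03
eef_pos: [0.4931, 0.0643, 0.1516]
tool_rot: [2.11, 2.322, 0.005]
wrist_force: [-0.6, -0.0, -0.1]
grip_width: 0.0344
grasp_force: 0.0
```

```bash
python3 - <<'E'
from meas import *
# nut orientation from first picture: fit hexagon angle on red mask at z=.013
im=cv2.imread('pics/top0.png'); hsv=cv2.cvtColor(im,cv2.COLOR_BGR2HSV)
a,b,c,e=454,480,258,290
k=((hsv[c:e,a:b,0]<14)&(hsv[c:e,a:b,1]>105)).astype(np.uint8)
S=cv2.resize(im[c:e,a:b],None,fx=8,fy=8,interpolation=cv2.INTER_CUBIC); h=cv2.cvtColor(S,cv2.COLOR_BGR2HSV)
k=((h[...,0]<14)&(h[...,1]>115)&(h[...,2]>40)).astype(np.uint8)
cs,_=cv2.findContours(k,cv2.RETR_EXTERNAL,cv2.CHAIN_APPROX_NONE); ct=max(cs,key=cv2.contourArea)[:,0]
q=np.array([onz('top',(u+.5)/8-.5+a,(v+.5)/8-.5+c,.011) for u,v in ct])[:,:2]*1000
m=(q.min(0)+q.max(0))/2; print(len(q),m,np.ptp(q,axis=0))
for t in range(0,180,5):
    w=q@[np.cos(np.radians(t)),np.sin(np.radians(t))]; print(t,np.ptp(w).round(1),end='; ')
E
python3 go.py 470.6,-373.9,148,5.5 470.6,-373.9,8,5.5
```

```text
285 [ 470.37775487 -374.32419701] [26.52739554 25.95706935]
0 26.5; 5 26.6; 10 26.6; 15 26.4; 20 26.0; 25 25.4; 30 24.6; 35 24.2; 40 24.5; 45 24.9; 50 25.1; 55 25.5; 60 26.0; 65 26.4; 70 26.7; 75 26.8; 80 26.7; 85 26.4; 90 26.0; 95 25.5; 100 25.1; 105 26.0; 110 26.8; 115 27.5; 120 28.1; 125 28.4; 130 28.6; 135 28.5; 140 28.2; 145 27.8; 150 27.1; 155 26.3; 160 25.7; 165 25.9; 170 26.0; 175 26.4; t 18.03 p [493.1  64.3 151.6] psi 5.47 tilt 0.28 j [-1.4  1.5 99.4 -0.  78.8 -6.9] F [-0.6 -0.  -0.1] w 34.4 g 0.0
target 470.6,-373.9,148,5.5 turn z -0.03 shift [-434.1  -64.4    3.6]
target 470.6,-373.9,8,5.5 turn z 0.0 shift [  0.   0. 140.]
```

Call:
jog_arm --targets "0 0 0 -20 -3 0 0.45;0 0 0 -39 -5.8 0 0.45;0 0 0 -39 -5.8 0 0.45;0 0 0 -39 -5.8 0 0.45;0 0 0 -39 -5.8 0 0.45;0 0 0 -39 -5.8 0 0.45;0 0 0 -39 -5.8 0 0.45;0 0 0 -39 -5.8 0 0.45;0 0 0 -39 -5.8 0 0.45;0 0 0 -39 -5.8 0 0.45;0 0 0 -39 -5.8 0 0.45;0 0 0 -24 -3.4 0 0.45;0 0 6.9 0 0 0 0.45;0 0 6.9 0 0 0 0.45;0 0 6.9 0 0 0 0.45;0 0 6.8 0 0 0 0.45;0 0 0 0 0 0 0.45"

```text
time_s: 19.45
eef_pos: [0.4687, -0.3736, 0.1472]
tool_rot: [-2.61, -1.747, 0.001]
wrist_force: [-0.3, 0.6, 0.8]
grip_width: 0.0383
grasp_force: 0.0
```

```bash
python3 go.py 470.5,-374,148,-22; python3 - <<'E'
from meas import *
P=cloud('top',np.load('top.npy')); 
for y0 in np.arange(-.385,-.46,-.01):
    m=(P[...,0]>.40)&(P[...,0]<.57)&(P[...,1]<y0)&(P[...,1]>y0-.01)&(P[...,2]>.008); q=P[m]
    print(y0.round(3),len(q), [(x.round(2),q[(abs(q[:,0]-x)<.011)][:,2].max().round(3)) for x in np.arange(.41,.57,.02) if (abs(q[:,0]-x)<.011).any()])
im,d=r.get_image('top');P=cloud('top',d)
q=comp(P,(248,280,230,270),.06,.09); print('bolt top',rect(q),q[:,2].max())
q=comp(P,(248,280,230,270),.03,.046); print('rim',cv2.minEnclosingCircle((q[:,:2]*1000).astype(np.float32)))
E
```

```text
t 19.45 p [ 468.7 -373.6  147.2] psi -22.41 tilt 0.08 j [-45.9  13.9  85.9  -0.   80.3 -23.5] F [-0.3  0.6  0.8] w 38.3 g 0.0
target 470.5,-374,148,-22 turn z -0.41 shift [ 0.3  1.8 -0.8]
-0.385 4 [(np.float64(0.47), np.float64(0.016))]
-0.395 0 []
-0.405 0 []
-0.415 329 [(np.float64(0.43), np.float64(0.08)), (np.float64(0.45), np.float64(0.081)), (np.float64(0.47), np.float64(0.026)), (np.float64(0.53), np.float64(0.093)), (np.float64(0.55), np.float64(0.095))]
-0.425 483 [(np.float64(0.41), np.float64(0.066)), (np.float64(0.43), np.float64(0.08)), (np.float64(0.45), np.float64(0.082)), (np.float64(0.47), np.float64(0.062)), (np.float64(0.49), np.float64(0.065)), (np.float64(0.51), np.float64(0.066)), (np.float64(0.53), np.float64(0.094)), (np.float64(0.55), np.float64(0.096))]
-0.435 436 [(np.float64(0.41), np.float64(0.064)), (np.float64(0.43), np.float64(0.081)), (np.float64(0.45), np.float64(0.082)), (np.float64(0.47), np.float64(0.065)), (np.float64(0.49), np.float64(0.066)), (np.float64(0.51), np.float64(0.066)), (np.float64(0.53), np.float64(0.094)), (np.float64(0.55), np.float64(0.094))]
-0.445 220 [(np.float64(0.43), np.float64(0.082)), (np.float64(0.45), np.float64(0.082)), (np.float64(0.47), np.float64(0.038)), (np.float64(0.49), np.float64(0.039)), (np.float64(0.51), np.float64(0.038)), (np.float64(0.53), np.float64(0.095)), (np.float64(0.55), np.float64(0.097))]
-0.455 237 [(np.float64(0.41), np.float64(0.062)), (np.float64(0.43), np.float64(0.079)), (np.float64(0.45), np.float64(0.08)), (np.float64(0.47), np.float64(0.062)), (np.float64(0.49), np.float64(0.062)), (np.float64(0.51), np.float64(0.061)), (np.float64(0.53), np.float64(0.094)), (np.float64(0.55), np.float64(0.094))]
bolt top (array([490.8,  62.5]), array([14.9, 14.5]), 29.8) 0.08246530875841307
rim ((491.5301208496094, 63.969642639160156), 25.088069915771484)
```

Call:
jog_arm --targets "0 0 -0.3 3.3 1.8 20 0.45;0 0 0 0 0 35 0.45;0 0 0 0 0 30 0.45;0 0 0 0 0 15 0.45;0 -7 0 0 0 7 0.45;0 0 0 0 0 0 0.45;0 0 0 0 0 0 0.45"

```text
time_s: 20.08
eef_pos: [0.4723, -0.37, 0.0408]
tool_rot: [2.537, 1.731, -0.154]
wrist_force: [0.5, -0.3, 0.4]
grip_width: 0.0379
grasp_force: 0.0
```

```bash
python3 go.py; python3 - <<'E'
from meas import *
P=cloud('top',np.load('top.npy')); m=(P[...,0]>.42)&(P[...,0]<.48)&(P[...,1]<-.39)&(P[...,1]>-.5)&(P[...,2]>.072); q=P[m]; print(q[:,1].max(),q[:,0].max(),q[:,0].min(),np.percentile(q[:,2],[50,95]))
z=[]
for i in range(4):
    r.get_image('side'); s=r.read_state(); z.append(np.r_[s['eef_pos']]); 
print(np.mean(z,0),np.std(z,0)); M=rotm(s['tool_rot']); print(M.round(3))
E
```

```text
t 20.08 p [ 472.3 -370.    40.8] psi -21.41 tilt 6.88 j [-41.9  18.2  93.9  -7.1  65.7 -17.7] F [ 0.5 -0.3  0.4] w 37.9 g 0.0
-0.422502872187641 0.4533537523681268 0.42649702091450353 [0.076956   0.08000974]
[ 0.47233218 -0.37153059  0.04191541] [0.00013463 0.00045663 0.00020163]
[[ 0.367  0.929 -0.044]
 [ 0.922 -0.37  -0.112]
 [-0.121  0.001 -0.993]]
```

Call:
jog_arm --targets "0 0 0 2.1 0 17.2 0.45;0 0 0 1.5 0 12 0.45;0 0 0 0.7 0 6 0.45;0 0 0 0 0 0 0.45;0 0 0 0 0 0 0;0 0 0 0 0 0 0;0 0 0 0 0 0 0;0 0 0 0 0 0 0;0 0 0 0 0 0 0" --newtons 50

```text
time_s: 21.03
eef_pos: [0.4721, -0.3716, 0.0062]
tool_rot: [2.54, 1.722, -0.155]
wrist_force: [-1.6, 0.1, 1.0]
grip_width: 0.0218
grasp_force: 49.3
```

Call:
jog_arm --targets "0 0 0 -1.2 0 -10 0;0 0 0 -2.4 0 -20 0;0 0 0 -2.4 0 -20 0;0 7 0 0 0 0 0;0 0 0 0 0 -35 0;0 0 0 0 0 -35 0;0 0 0 0 0 0 0"

```text
time_s: 21.62
eef_pos: [0.4735, -0.3734, 0.1338]
tool_rot: [2.594, 1.757, 0.003]
wrist_force: [0.7, -0.8, 0.8]
grip_width: 0.022
grasp_force: 49.3
```

```bash
python3 go.py 483.6,145.8,130,-22; python3 - <<'E'
from meas import *
im,d=r.get_image('side'); cv2.imwrite('pics/s5.png',cv2.resize(im[150:350,280:480],None,fx=3,fy=3))
E
```

```text
t 21.62 p [ 473.5 -373.4  133.8] psi -21.76 tilt 0.52 j [-45.6  14.4  86.8   0.   78.2 -23.8] F [ 0.7 -0.8  0.8] w 22.0 g 49.28198623266326
target 483.6,145.8,130,-22 turn z 0.24 shift [ 485.1 -185.2    3.8]
```

View pics/s5.png

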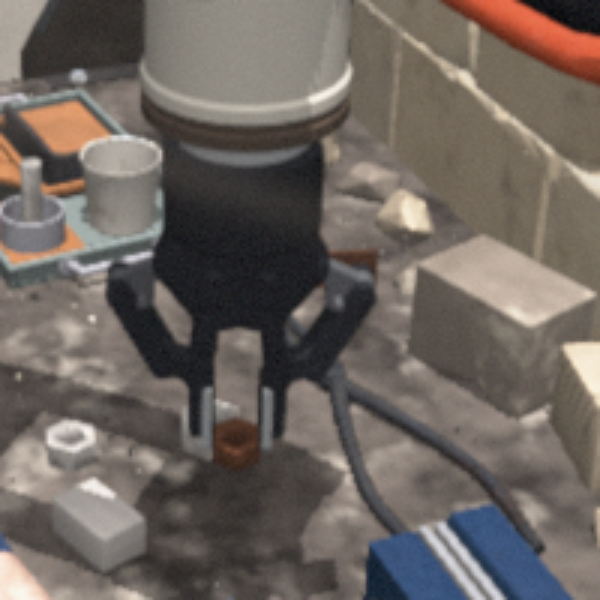

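The nut is held level at (237,440) in the crop and the bolt stands in its socket at (32,190). On to the nut bay.

Call:
jog_arm --targets "0 0 -7 0 0 0 0;0 0 -7 0 0 0 0;0 0 -7 0 0 0 0;0 0 -6.3 0 0 0 0;0 0 0 20 2.3 0 0;0 0 0 39 4.5 0 0;0 0 0 39 4.5 0 0;0 0 0 39 4.5 0 0;0 0 0 39 4.5 0 0;0 0 0 39 4.5 0 0;0 0 0 39 4.5 0 0;0 0 0 39 4.5 0 0;0 0 0 39 4.5 0 0;0 0 0 39 4.5 0 0;0 0 0 39 4.5 0 0;0 0 0 39 4.5 0 0;0 0 0 39 4.5 0 0;0 0 0 31 3.6 0 0;0 0 0 0 0 0 0;0 0 0 0 0 0 0"

```text
time_s: 23.33
eef_pos: [0.4807, 0.1525, 0.1258]
tool_rot: [-2.107, -2.33, 0.001]
wrist_force: [-0.2, -0.8, -0.4]
grip_width: 0.0221
grasp_force: 49.3
```

```bash
python3 go.py 483.3,148.8,15,5.5
```

```text
t 23.33 p [480.7 152.5 125.8] psi 5.75 tilt 0.04 j [  8.8   3.7 100.2  -0.   76.1   3.1] F [-0.2 -0.8 -0.4] w 22.1 g 49.267472801157055
target 483.3,148.8,15,5.5 turn z 0.25 shift [ -3.9   2.2 110.8]
```

Call:
jog_arm --targets "0 0 0.2 -3.9 2.2 20 0;0 0 0 0 0 35 0;0 0 0 0 0 25 0;0 0 0 0 0 15 0;0 0 0 0 0 8 0;0 0 0 0 0 5 0;0 0 0 0 0 0 0;0 0 0 0 0 0 0"

```text
time_s: 24.0
eef_pos: [0.4844, 0.1471, 0.0189]
tool_rot: [2.115, 2.322, 0.001]
wrist_force: [0.7, 0.9, -0.2]
grip_width: 0.0222
grasp_force: 49.3
```

```bash
python3 go.py 483.3,148.8,13.5,5.5
```

```text
t 24.0 p [484.4 147.1  18.9] psi 5.34 tilt 0.05 j [  8.2  10.5 106.4  -0.   63.    2.8] F [ 0.7  0.9 -0.2] w 22.2 g 49.268753754513455
target 483.3,148.8,13.5,5.5 turn z -0.16 shift [ 1.8 -0.9  5.4]
```

Call:
jog_arm --targets "0 0 0 1 -0.5 2 0;0 0 0 0 0 1.5 0;0 0 0 0 0 0 0;0 0 0 0 0 0 0"

```text
time_s: 24.33
eef_pos: [0.4835, 0.1484, 0.015]
tool_rot: [2.115, 2.323, 0.001]
wrist_force: [-0.2, 0.4, 0.5]
grip_width: 0.0222
grasp_force: 49.4
```

Call:
jog_arm --targets "0 0 0 0 0 0.8 0;0 0 0 0 0 0 0;0 0 0 0 0 0 0"

```text
time_s: 24.58
eef_pos: [0.4836, 0.1486, 0.0145]
tool_rot: [2.115, 2.323, 0.001]
wrist_force: [-1.9, 1.8, 9.7]
grip_width: 0.0221
grasp_force: 50.3
```

Call:
jog_arm --targets "0 0 0 0 0 -0.5 0;0 0 0 0 0 0 0.4;0 0 0 0 0 0 0.4;0 0 0 0 0 0 0.4;0 0 0 0 0 0 0.4;0 0 0 0 0 -8 0.4;0 0 0 0 0 -20 0.5;0 0 0 0 0 -35 0.6;0 0 0 0 0 -35 0.7;0 0 0 0 0 -15 0.7;0 0 0 0 0 0 0.7"

```text
time_s: 25.5
eef_pos: [0.4849, 0.1486, 0.1319]
tool_rot: [2.112, 2.32, 0.007]
wrist_force: [-0.3, 1.2, 0.2]
grip_width: 0.0601
grasp_force: 0.0
```

```bash
python3 go.py 431.9,-273.4,130,5.5
```

```text
t 25.5 p [484.9 148.6 131.9] psi 5.37 tilt 0.36 j [ 8.3  3.5 99.7 -0.  76.4  3. ] F [-0.3  1.2  0.2] w 60.1 g 0.0
target 431.9,-273.4,130,5.5 turn z -0.13 shift [-415.   -93.2    1.9]
```

Call:
jog_arm --targets "0 0 0 -20 -4.2 0 0.7;0 0 0 -38 -8.5 0 0.7;0 0 0 -38 -8.5 0 0.7;0 0 0 -38 -8.5 0 0.7;0 0 0 -38 -8.5 0 0.7;0 0 0 -38 -8.5 0 0.7;0 0 0 -38 -8.5 0 0.7;0 0 0 -38 -8.5 0 0.7;0 0 0 -38 -8.5 0 0.7;0 0 0 -38 -8.5 0 0.7;0 0 0 -38 -8.5 0 0.7;0 0 0 -15 -4 0 0.7;0 0 -6.9 0 0 0 0.7;0 0 -6.9 0 0 0 0.7;0 0 0 0 0 0 0.7;0 0 0 0 0 0 0.7"

```text
time_s: 26.83
eef_pos: [0.4291, -0.2735, 0.1271]
tool_rot: [-1.825, -2.556, 0.0]
wrist_force: [-0.4, 0.3, -0.1]
grip_width: 0.0599
grasp_force: 0.0
```

```bash
python3 - <<'E'
from meas import *
im,d=r.get_image('top'); P=cloud('top',d); cv2.imwrite('pics/t4.png',cv2.resize(im[185:280,150:310],None,fx=4.5,fy=4.5))
q=comp(P,(212,244,240,268),.0165,.03); print('nut',rect(q),len(q),q.mean(0))
E
python3 go.py 431.9,-273.4,9,19.2
```

```text
nut (array([483.5, 145.5]), array([25.8, 23.6]), 31.4) 83 [0.48392148 0.14563787 0.02022534]
t 26.88 p [ 429.2 -273.3  127.2] psi 18.91 tilt 0.02 j [-41.2   4.2  99.6  -0.   76.3 -60.1] F [ 0.   0.  -0.5] w 59.7 g 0.0
target 431.9,-273.4,9,19.2 turn z -0.29 shift [ -0.9   2.5 118.2]
```

View pics/t4.png

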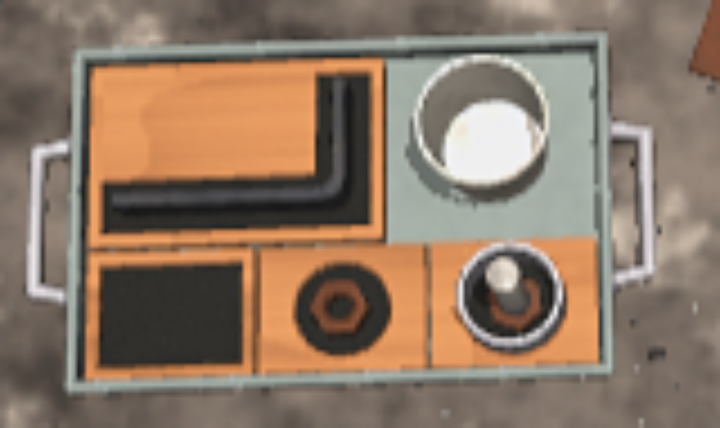

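The nut lies flat in the round recess at (340,306) in the crop, and the bolt stands in its pipe at (513,295). Now the block.

Call:
jog_arm --targets "0 0 -0.3 -0.9 2.5 20 0.6;0 0 0 0 0 35 0.6;0 0 0 0 0 33 0.6;0 0 0 0 0 15 0.6;0 0 0 0 0 10 0.6;0 0 0 0 0 5 0.6;0 0 0 0 0 0 0.6;0 0 0 0 0 0 0;0 0 0 0 0 0 0;0 0 0 0 0 0 0;0 0 0 0 0 0 0;0 0 0 0 0 0 0" --newtons 70

```text
time_s: 27.88
eef_pos: [0.4327, -0.2741, 0.0109]
tool_rot: [1.813, 2.563, -0.0]
wrist_force: [-0.7, 0.1, 5.0]
grip_width: 0.0307
grasp_force: 70.3
```

Call:
jog_arm --targets "0 0 0 0 0 -10 0;0 0 0 0 0 -20 0;0 0 0 0 0 -30 0;0 0 0 0 0 -30 0;0 0 0 0 0 -20 0;0 0 6.8 0 0 0 0;0 0 6.8 0 0 0 0;0 0 0 0 0 0 0"

```text
time_s: 28.55
eef_pos: [0.4321, -0.2737, 0.121]
tool_rot: [2.111, 2.324, -0.0]
wrist_force: [-0.4, 0.4, -2.4]
grip_width: 0.0304
grasp_force: 69.8
```

```bash
python3 go.py 475.8,227.4,120,5.5; python3 - <<'E'
from meas import *
im,d=r.get_image('side'); cv2.imwrite('pics/s6.png',cv2.resize(im[150:350,240:440],None,fx=3,fy=3))
E
```

```text
t 28.55 p [ 432.1 -273.7  121. ] psi 5.48 tilt 0.11 j [-41.    4.7  99.8  -0.   75.4 -46.5] F [-0.4  0.4 -2.4] w 30.4 g 69.79201555252075
target 475.8,227.4,120,5.5 turn z -0.02 shift [494.7  91.5   1. ]
```

View pics/s6.png

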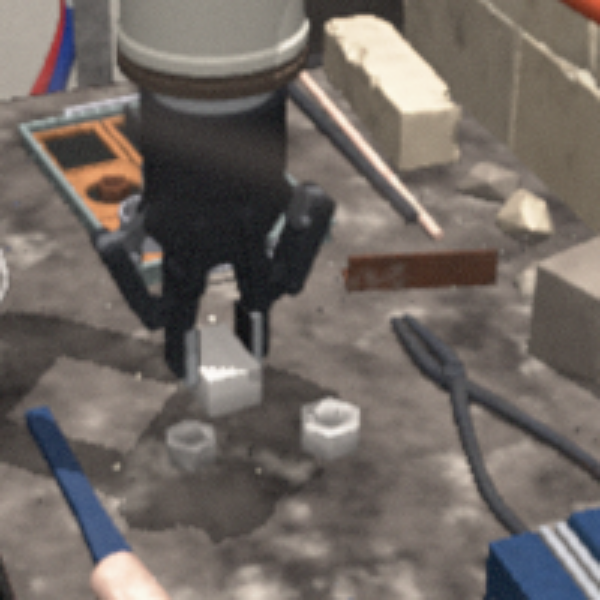

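The block is held level at (225,375) in the crop and the look-alike nuts are untouched. On to the block bay.

Call:
jog_arm --targets "0 0 0 20 3.7 0 0;0 0 0 39 7.2 0 0;0 0 0 39 7.2 0 0;0 0 0 39 7.2 0 0;0 0 0 39 7.2 0 0;0 0 0 39 7.2 0 0;0 0 0 39 7.2 0 0;0 0 0 39 7.2 0 0;0 0 0 39 7.2 0 0;0 0 0 39 7.2 0 0;0 0 0 39 7.2 0 0;0 0 0 39 7.2 0 0;0 0 0 30 5.5 0 0;0 0 0 16 3.1 0 0;0 0 0 0 0 0 0;0 0 0 0 0 0 0"

```text
time_s: 29.93
eef_pos: [0.4721, 0.2288, 0.1193]
tool_rot: [-2.098, -2.338, 0.001]
wrist_force: [-0.4, 0.1, -2.6]
grip_width: 0.03
grasp_force: 69.7
```

```bash
python3 go.py 475.8,227.4,20,5.5
```

```text
t 29.93 p [472.1 228.8 119.3] psi 6.19 tilt 0.04 j [17.5  6.4 98.1 -0.  75.5 11.3] F [-0.4  0.1 -2.6] w 30.0 g 69.69170093536377
target 475.8,227.4,20,5.5 turn z 0.69 shift [-1.8  3.6 99.3]
```

Call:
jog_arm --targets "0 0 0.6 -1.5 3 20 0;0 0 0 0 0 30 0;0 0 0 0 0 25 0;0 0 0 0 0 13 0;0 0 0 0 0 8 0;0 0 0 0 0 1 0;0 0 0 0 0 0 0;0 0 0 0 0 0 0"

```text
time_s: 30.6
eef_pos: [0.4762, 0.2268, 0.0234]
tool_rot: [2.116, 2.321, 0.002]
wrist_force: [0.0, 0.0, -2.8]
grip_width: 0.03
grasp_force: 69.7
```

```bash
python3 go.py 475.8,227.4,18,5.5
```

```text
t 30.6 p [476.2 226.8  23.4] psi 5.28 tilt 0.08 j [ 17.1  12.4 103.4  -0.   64.1  11.8] F [ 0.   0.  -2.8] w 30.0 g 69.7028374671936
target 475.8,227.4,18,5.5 turn z -0.22 shift [ 0.6 -0.3  5.4]
```

Call:
jog_arm --targets "0 0 0 0 0 2 0;0 0 0 0 0 2 0;0 0 0 0 0 0 0;0 0 0 0 0 0 0"

```text
time_s: 30.93
eef_pos: [0.4756, 0.227, 0.0184]
tool_rot: [2.117, 2.321, 0.0]
wrist_force: [-0.3, -0.1, -2.4]
grip_width: 0.0302
grasp_force: 69.7
```

Call:
jog_arm --targets "0 0 0 0 0 0.8 0;0 0 0 0 0 0 0;0 0 0 0 0 0 0"

```text
time_s: 31.18
eef_pos: [0.4756, 0.2271, 0.0179]
tool_rot: [2.117, 2.321, 0.0]
wrist_force: [-1.8, -0.9, 5.6]
grip_width: 0.0299
grasp_force: 70.7
```

Call:
jog_arm --targets "0 0 0 0 0 0 0.43;0 0 0 0 0 0 0.43;0 0 0 0 0 0 0.43;0 0 0 0 0 0 0.43;0 0 0 0 0 -8 0.43;0 0 0 0 0 -20 0.43;0 0 0 0 0 -35 0.43;0 0 0 0 0 -35 0.43;0 0 0 0 0 -35 0.43;0 0 0 -20 0 0 0.43;0 0 0 -38 0 0 0.43;0 0 0 -38 0 0 0.43;0 0 0 -38 0 0 0.43;0 0 0 -38 0 0 0.43;0 0 0 -38 0 0 0.43;0 0 0 -38 0 0 0.43;0 0 0 -38 0 0 0.43;0 0 0 -38 0 0 0.43;0 0 0 -20 0 0 0.43;0 0 0 0 0 0 0.43"

```text
time_s: 32.85
eef_pos: [0.5071, -0.1193, 0.151]
tool_rot: [2.121, 2.317, -0.001]
wrist_force: [-0.1, 0.9, 0.0]
grip_width: 0.0367
grasp_force: 0.0
```

```bash
python3 go.py; python3 - <<'E'
from meas import *
im,d=r.get_image('top'); P=cloud('top',d); C=np.zeros((500,800,3),np.uint8); cv2.imwrite('pics/t5.png',cv2.resize(im[185:300,150:350],None,fx=4,fy=4))
q=comp(P,(168,208,238,271),.024,.045); print('block',rect(q),len(q),q.mean(0))
q=comp(P,(168,236,190,239),.022,.05); print('bracket z',np.percentile(q[:,2],50))
E
```

```text
t 32.85 p [ 507.1 -119.3  151. ] psi 5.06 tilt 0.06 j [-21.7   4.6  96.3  -0.1  79.1 -26.7] F [-0.1  0.9  0. ] w 36.7 g 0.0
block (array([474.8, 227.5]), array([32.8, 51.2]), 4.2) 372 [0.47435758 0.22707263 0.0317251 ]
bracket z 0.03107206905567028
```

View pics/t5.png

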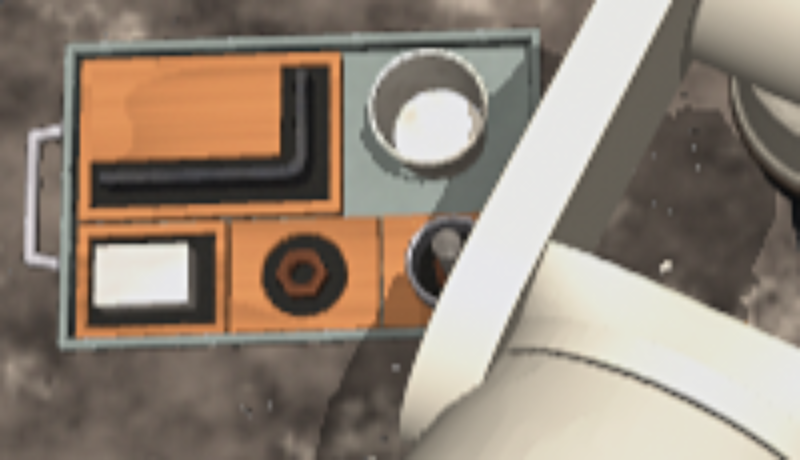

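All four parts are in place: the block is flat at (140,275) in the crop with its top at 32 mm, and the nut, bolt and bracket are seated. I'm handing in.

```bash
python3 -c "
from bench import r
print(r.sign_off())"
```

```text
the job is handed in; nothing more can be done
None
```

The job is handed in at about 33 s: the bracket, bolt, small nut and block are seated in their bays, placed in that order, and the two larger nuts were left where they lay.

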